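# Point out the cone and its study in the drawing class

## Task

The class is comparing the plaster cone with the study drawn from it. With the fingertips straight above, a centimetre or two off and never touching, point at the tip of the real cone and stay there for two seconds; then point in the same way, again for two seconds, at the tip of the cone drawn on its sheet. Finally lift the hand well clear (a hand's length or more from both tips); touch nothing at all, and do not bring the fingertips down to any other solid or drawing.

Things in the scene. Friction and masses are not known exactly. Their poses are not given: they have to be found in the camera images.
- cone_tip (a point): the tip (apex) of the white plaster cone: round base 90 mm across, 150 mm tall, loose, standing upright on the plinth, so its tip is 180 mm above the table. The point's z axis is up. The tallest of the four solids
- drawn_cone_tip (a point): the tip of the cone drawn in dark pencil on one of three paper sheets (105 x 148 mm) pinned on the drawing board. The drawing, 70 x 90 mm: two straight sides meeting in the tip, one curved base line, hatching on one side. Its top, so its tip, is towards the robot (-x), 42 mm up the sheet from its centre. The point lies on the paper, 64 mm above the table; its z axis is vertical
- plinth: low grey square plinth 260 x 260 x 30 mm, fixed, that carries the four plaster solids in two rows of two, 132 mm from centre to centre; which solid stands where varies. Origin: centre of its underside on the table, z up
- board: fixed desk-top drawing board of plywood, 260 mm deep (x), 400 mm wide (y), tilted 15 degrees towards the class at +x: low edge at +x (18 mm above the table), high edge (86 mm) nearest the robot. The three sheets hang in one row along its y, 122 mm apart; which is where varies. Origin: on the table below the centre; z axis vertical
- pyramid_tip (a point): bystander: tip of the white plaster square pyramid, base 85 x 85 mm, 130 mm tall, loose on the plinth (tip 160 mm above the table)
- cylinder_top (a point): bystander: centre of the top face of the white plaster cylinder, 64 mm across, 110 mm tall, loose on the plinth (top 140 mm above the table)
- ball_top (a point): bystander: top of the white plaster ball, 82 mm across with a small flat foot, 78 mm tall, loose on the plinth (top 108 mm above the table)
- drawn_pyramid_tip (a point): the tip of the pyramid drawn on another sheet: three straight lines run down from the tip to an angular base. On the paper, 40 mm up its sheet from the centre
- drawn_cylinder_top (a point): the centre of the upper ellipse of the cylinder drawn on the third sheet. On the paper, 36 mm up its sheet from the centre
- eraser: bystander: white block eraser in a plain sleeve, 58 x 24 x 13 mm, lying loose on the table. Origin: centre of its underside
There are look-alikes about, which are no part of the job. Leave any red look-alike of the part that bears ball_top alone.

How it is judged:
By the outcome, as a careful person would: the job done as asked, in the order asked, and still so for the second after the job is handed in, with the robot touching nothing.
It also fails if it takes over 54 s, if anything falls off the work surface, if the arm or the gripper's body presses on something with over 40 N, if the wrist force passes 120 N, or if a joint passes its speed limit or range.

## Robot

A 6-joint arm with a two-finger parallel gripper is mounted at the origin on the work surface. World frame = base frame: x ahead of the robot, y to its left, z up, the work surface at z = 0. Lengths are in m, angles in rad, forces in N, time in s.
With the tool pointing down it reaches from about 0.375 to 0.975 m from the base axis. Payload 3.8 kg.
Tool frame: the origin (TCP) lies at the very end of the fingers, on their centre line; the grasp point (between the pads) lies 19 mm behind it; z points along the fingers, y is the direction in which the jaws open and shut (so a half turn about z gives the same grasp; the last joint's range is limited). The gripper opens to 85 mm and grips with 20 to 120 N. Pads are 22 mm wide; open, the fingers measure 114 mm over their backs; the gripper's body (76 mm by 85 mm) begins 54 mm behind the grasp point. The pads swing forward as they close: fully open they stand 13 mm farther back than shut.
Start: joints at [-1.241, 0.264, 1.604, -0, 1.274, -0.037], TCP at [0.242, -0.63, 0.231] pointing down, gripper open.
Joint ranges: [-2.63, 2.63], [-0.94, 2.18], [0.31, 2.57], [-1.31, 4.45], [0, 2.66], [-2.55, 2.55]. Speed limits (rad/s): [2.57, 2.57, 3.14, 3.14, 3.14, 3.14].

## Interface

Orientations are given as a rotation vector (axis times angle).
In Python, from workcell import bot, read_camera, finish_job gives the robot as it stands. The module is installed in compiled form; this text tells all that it offers.
- The arm moves only by the tool servo_tool, never from a script. Its argument "targets" is text: rows parted by semicolons, each of 7 numbers parted by spaces: the turn, a rotation vector about the tool's x, y, z in rad, then the shift along the tool's x, y, z in mm, then the finger opening in mm, from 0 to 85.4. In form: wx wy wz x y z gripper; .... A call has 1 to 8 rows; each row shifts and turns the pose as measured when the row begins, along the tool's axes as they then stand; what a row does not reach is not made up. A row lasts 1/12 s, in which the tool goes at most 41.7 mm and 7.16 degrees, less where a joint would pass 70% of its speed; a pose out of reach is approached as far as the arm can. A call is refused whole if a number of a shift passes 41.7 or a number of a turn 0.125, either way. A call with a gripper value outside its range is refused whole. The fingers move at their own pace and stop on an object; "newtons" is the grip in N (left out, the last holds). Time passes only in rows, so rows that do not move let the fingers close. It gives the time, the measured TCP pose, the force and the opening at its end, in the units of the state.
- bot.read_state(): the state, without advancing time (a new reading comes with each control period).
- read_camera(name): name is "scene" or "top" or "wrist"; returns a dict with "image" (384x512x3 uint8, red, green, blue), "mtx" (3x3 intrinsics, pixels), "eye" and "orientation" of the camera in the world; the wrist camera has in their place "T_tool_cam" (4x4, takes a point from camera to tool coordinates, whose origin is the TCP and whose axes are the flange's). Camera axes: x right, y up, looking along -z (the intrinsics and any distortion apply to the point x, -y, -z); pixel columns grow to the right and rows downward; lengths in m; the calibration is good to about 2 mm. A picture is of the moment at which its call begins: read the wrist's pose just before it. There is no depth.
- finish_job(): hands the job in, once; it reports no verdict.
The state is a dict: "time": time; "q": joint angles; "joint_vel": joint speeds; "joint_torque": joint torques, N m; "tool_pos": TCP position; "tcp_rot": TCP orientation; "wrist_force": force on the tool from outside, world axes, zero at the start; "torque": the same for the moment, N m; "width": opening from 0.0 (shut) to 1.0 (fully open).
Only numpy, scipy, OpenCV 4.12 (cv2) and the standard library are available. Lean on these libraries where they do the work, as an engineer would, in place of code of your own. Each camera call takes 0.05 s, during which the arm holds its last target.

## Working session

There is one attempt and no reset: what is moved stays moved. The work goes in short steps, Python scripts to look and compute and a tool call to move; the robot and the scene stay as the last step left them, time stands still between calls to the robot, and variables do not carry over. Pictures are saved under pics/ and viewed, and the job is handed in when it is done.

Besides the shell and the picture viewer there is one more tool, called after "Emit:" as name(argument=value, ...) on one line, values as JSON. servo_tool: Moves the arm, as the interface text tells. Its arguments: {"type":"object","properties":{"targets":{"type":"string"},"newtons":{"type":"number"}},"required":["targets"]}

```bash
mkdir -p pics; python3 - <<'E'
from workcell import bot, read_camera
import cv2
s=bot.read_state(); print({k:s[k] for k in('time','tool_pos','tcp_rot','width')})
for n in('scene','top'):
    c=read_camera(n); cv2.imwrite(f'pics/{n}0.png',c['image'][:,:,::-1]); print(n,[ (k,c[k]) for k in c if k!='image'])
E
```

```text
{'time': 0.0, 'tool_pos': array([ 0.2418318 , -0.62940169,  0.22994911]), 'tcp_rot': array([-3.08669447e+00, -5.72523267e-01,  5.16484844e-04]), 'width': 1.0013428041478964}
scene [('mtx', array([[425.7013877 ,   0.        , 254.8337625 ],
       [  0.        , 425.7013877 , 187.69243755],
       [  0.        ,   0.        ,   1.        ]])), ('eye', array([1.38515582, 0.34542164, 0.76856541])), ('orientation', array([0.57845161, 0.92734093, 1.81978034]))]
top [('mtx', array([[369.8359589 ,   0.        , 251.14130096],
       [  0.        , 369.8359589 , 190.48278145],
       [  0.        ,   0.        ,   1.        ]])), ('eye', array([0.41638865, 0.00581895, 1.20404823])), ('orientation', array([ 0.13184265, -0.17032575, -1.58483899]))]
```

View pics/scene0.png

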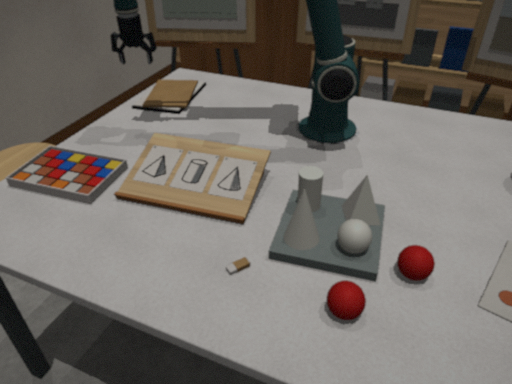

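View pics/top0.png

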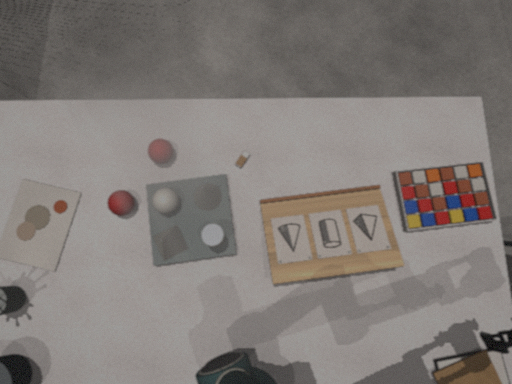

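```bash
python3 - <<'E'
import cv2,numpy as np
s=cv2.imread('pics/scene0.png');t=cv2.imread('pics/top0.png')
f=lambda i,x0,x1,y0,y1,k:cv2.resize(i[y0:y1,x0:x1],None,fx=k,fy=k,interpolation=cv2.INTER_CUBIC)
cv2.imwrite('pics/c1.png',f(s,265,395,160,280,5)); cv2.imwrite('pics/c2.png',f(s,115,275,130,220,5))
cv2.imwrite('pics/c3.png',f(t,255,410,180,290,5)); cv2.imwrite('pics/c4.png',f(t,140,245,165,275,5))
E
```

```text
(no output)
```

View pics/c1.png

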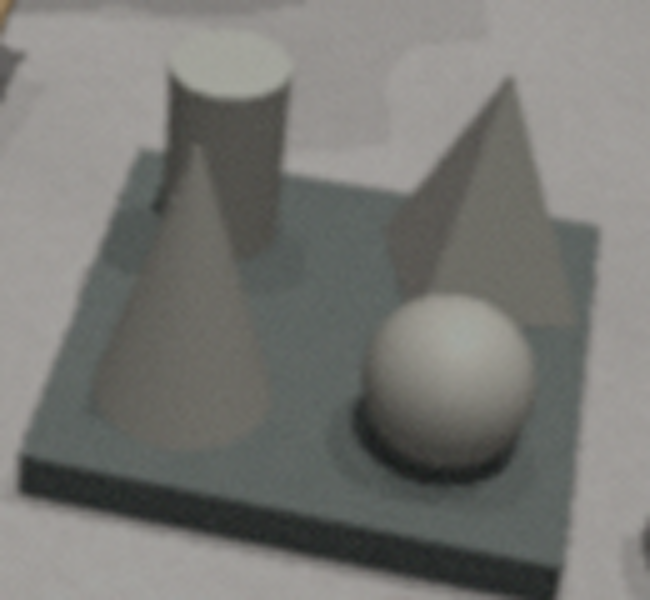

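View pics/c2.png

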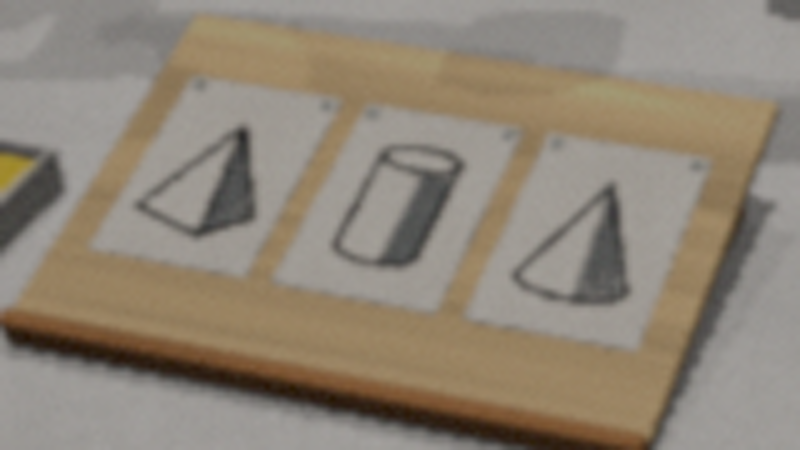

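View pics/c3.png

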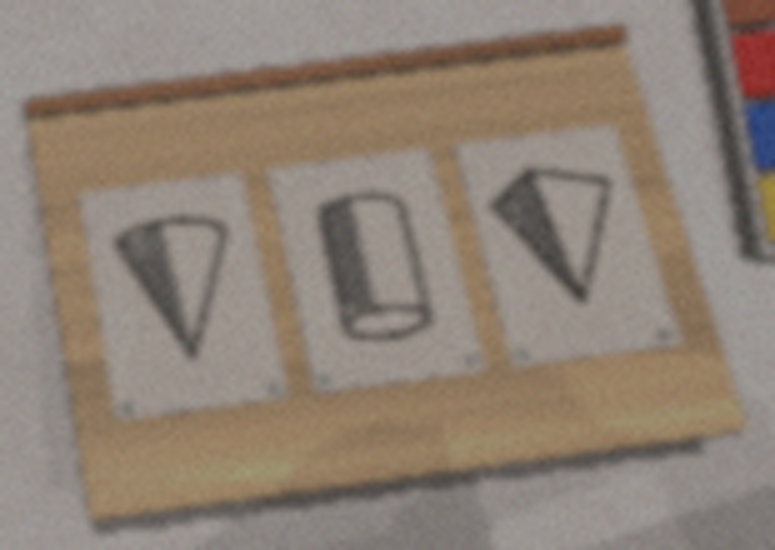

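View pics/c4.png

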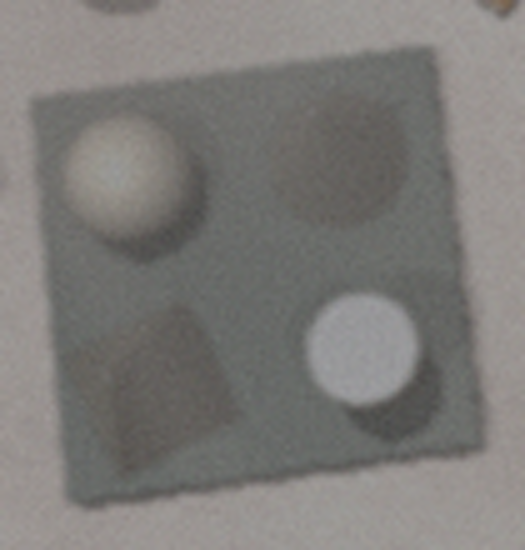

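The scene view shows the cone at about (304,189), smooth-sided with a round base. The faceted pyramid is at (367,175), the cylinder at (311,172) and the ball at (354,235). The drawn cone, with its curved base line, is on the sheet to the right, tip at (237,167) in scene and (293,251) in top. The drawn pyramid, with three lines and an angular base, is on the left sheet with its tip at (163,156). Red balls at (346,300) and (416,262) are look-alikes to leave alone.

```bash
cat > h.py <<'E'
import numpy as np,cv2
from scipy.spatial.transform import Rotation as R
from workcell import bot, read_camera
CAM={'scene':(425.7013877,254.8337625,187.69243755,[1.38515582,0.34542164,0.76856541],[0.57845161,0.92734093,1.81978034]),
'top':(369.8359589,251.14130096,190.48278145,[0.41638865,0.00581895,1.20404823],[0.13184265,-0.17032575,-1.58483899])}
def ray(n,u,v):
    f,cx,cy,e,o=CAM[n]
    return np.array(e),R.from_rotvec(o).apply([(u-cx)/f,-(v-cy)/f,-1])
def on(n,u,v,z):
    e,d=ray(n,u,v); return e+d*(z-e[2])/d[2]
def tri(a,b):
    e1,d1=ray(*a);e2,d2=ray(*b)
    s=np.linalg.lstsq(np.c_[d1,-d2],e2-e1,rcond=None)[0]
    p,q=e1+s[0]*d1,e2+s[1]*d2
    return (p+q)/2,np.linalg.norm(p-q)
E
python3 - <<'E'
from h import *
np.set_printoptions(precision=4,suppress=True)
print(R.from_rotvec(CAM['top'][4]).as_matrix())
print('cone tip scene z.18',on('scene',304.4,189.2,.18))
print('drawn scene/top z.064',on('scene',237.4,166.8,.064),on('top',293.4,251,.064),tri(('scene',237.4,166.8),('top',293.4,251)))
P=[on('top',140+x/5,165+y/5,.03) for x,y in((35,98),(432,45),(485,450),(75,505))]
print('plinth top corners',np.array(P),np.mean(P,0))
print([np.linalg.norm(P[i]-P[i-1]) for i in range(4)])
c=np.mean(P,0); ex=(P[1]-P[2]+P[0]-P[3]);ex/=np.linalg.norm(ex); ey=(P[0]-P[1]+P[3]-P[2]);ey/=np.linalg.norm(ey)
print('cone slot by plinth',c+.066*ex-.066*ey)
Q=[on('scene',265+x/5,160+y/5,.03) for x,y in((22,460),(555,565),(600,230),(145,150))]
print('plinth scene',np.mean(Q,0))
c=np.mean(Q,0); print('slot scene',c+.066*ex-.066*ey)
print('cyl top:',on('top',140+362/5,165+348/5,.14),on('scene',265+230/5,160+66/5,.14))
print('pyr tip scene',on('scene',265+510/5,160+76/5,.16))
print('drawn pyr',on('scene',115+243/5,130+128/5,.064),on('top',255+583/5,180+300/5,.064))
B=[on('top',255+x/5,180+y/5,z) for x,y,z in((25,100,.018),(625,35,.018),(742,430,.086),(92,522,.086))]
print('board',np.array(B))
# predicted pixel of cone tip in top
E
```

```text
[[-0.0216  0.9815 -0.1905]
 [-0.9995 -0.0169  0.0261]
 [ 0.0224  0.1909  0.9813]]
cone tip scene z.18 [0.6266 0.1182 0.18  ]
drawn scene/top z.064 [ 0.4495 -0.1459  0.064 ] [ 0.4473 -0.1495  0.064 ] (array([ 0.4469, -0.1486,  0.0619]), np.float64(0.002418142586253863))
plinth top corners [[0.6694 0.3099 0.03  ]
 [0.7003 0.054  0.03  ]
 [0.4396 0.0232 0.03  ]
 [0.4114 0.2771 0.03  ]] [0.5552 0.1661 0.03  ]
[np.float64(0.2599974402980452), np.float64(0.25781114795568044), np.float64(0.2625526879731987), np.float64(0.25550164432832123)]
cone slot by plinth [0.6283 0.1085 0.03  ]
plinth scene [0.5618 0.175  0.03  ]
slot scene [0.6349 0.1175 0.03  ]
cyl top: [0.4964 0.091  0.14  ] [0.5029 0.0959 0.14  ]
pyr tip scene [0.4853 0.234  0.16  ]
drawn pyr [ 0.4828 -0.3854  0.064 ] [ 0.4757 -0.3927  0.064 ]
board [[ 0.6146 -0.0539  0.018 ]
 [ 0.651  -0.4513  0.018 ]
 [ 0.3956 -0.4743  0.086 ]
 [ 0.3511 -0.0833  0.086 ]]
```

```bash
cat >> h.py <<'E'
def to_tool(target):
    s=bot.read_state(); Rt=R.from_rotvec(s['tcp_rot'])
    return Rt.inv().apply(np.array(target)-s['tool_pos'])*1000
E
python3 - <<'E'
from h import *
np.set_printoptions(precision=4,suppress=True)
s=bot.read_state();print(R.from_rotvec(s['tcp_rot']).as_matrix()); print(to_tool([.60,.08,.34]))
c=read_camera('wrist');print(c['mtx'],c['T_tool_cam'],[k for k in c])
E
```

```text
[[ 0.9335  0.3586 -0.0006]
 [ 0.3586 -0.9335  0.002 ]
 [ 0.0001 -0.0021 -1.    ]]
[ 588.7492 -534.0688 -108.7706]
[[300.628    0.     252.8446]
 [  0.     300.628  196.9859]
 [  0.       0.       1.    ]] [[ 0.0012  0.9599  0.2804  0.0714]
 [ 1.     -0.0012 -0.0003  0.0002]
 [ 0.0001  0.2804 -0.9599 -0.1423]
 [ 0.      0.      0.      1.    ]] ['image', 'mtx', 'T_tool_cam']
```

Emit:
servo_tool(targets="0 0 0 14 -12 -20 0; 0 0 0 24 -22 -22 0; 0 0 0 26 -23 -20 0; 0 0 0 26 -24 -16 0; 0 0 0 27 -25 -12 0; 0 0 0 27 -25 -8 0; 0 0 0 28 -25 -6 0; 0 0 0 28 -25 -4 0", newtons=20)

```text
time: 0.82
tool_pos: [0.3633, -0.3842, 0.3361]
tcp_rot: [-3.08, -0.552, 0.005]
wrist_force: [1.0, -0.8, -0.5]
width: 0.002
```

```bash
python3 - <<'E'
from h import *
print(to_tool([.60,.06,.34]).round(), to_tool([.45,-.147,.34]).round())
E
```

```text
[ 376. -334.   -0.] [ 164. -192.   -2.]
```

Emit:
servo_tool(targets="0 0 0 24 -28 0 0; 0 0 0 25 -30 0 0; 0 0 0 25 -30 0 0; 0 0 0 25 -30 0 0; 0 0 0 25 -30 0 0; 0 0 0 16 -18 0 0; 0 0 0 6 -8 0 0; 0 0 0 0 0 0 0")

```text
time: 1.48
tool_pos: [0.4432, -0.1529, 0.3391]
tcp_rot: [-3.078, -0.562, -0.002]
wrist_force: [-0.1, -0.6, -0.8]
width: 0.002
```

```bash
cat >> h.py <<'E'
def wshot(name):
    s=bot.read_state(); c=read_camera('wrist'); cv2.imwrite(name,c['image'][:,:,::-1])
    np.savez(name[:-4]+'.npz',p=s['tool_pos'],r=s['tcp_rot'],T=c['T_tool_cam'],K=c['mtx'])
    print(s['time'],s['tool_pos'].round(4),s['joint_vel'].round(3))
def wray(name,u,v):
    d=np.load(name[:-4]+'.npz'); K=d['K'];Rt=R.from_rotvec(d['r']);T=d['T']
    e=d['p']+Rt.apply(T[:3,3]); w=Rt.apply(T[:3,:3]@np.array([(u-K[0,2])/K[0,0],-(v-K[1,2])/K[1,1],-1]))
    return e,w
def won(name,u,v,z):
    e,d=wray(name,u,v); return e+d*(z-e[2])/d[2]
E
python3 -c "
from h import *
wshot('pics/w1.png')"
```

```text
1.4833 [ 0.4432 -0.1529  0.3391] [ 0.023 -0.004  0.009 -0.015 -0.005 -0.009]
```

View pics/w1.png

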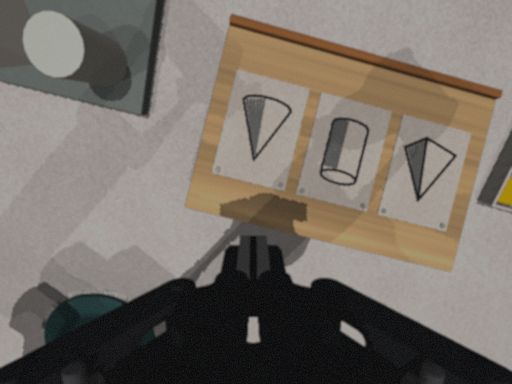

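```bash
python3 - <<'E'
from h import *
np.set_printoptions(precision=4,suppress=True)
i=cv2.imread('pics/w1.png'); cv2.imwrite('pics/w1c.png',cv2.resize(i[80:210,205:305],None,fx=4.5,fy=4.5,interpolation=cv2.INTER_CUBIC))
# dark tip: lowest pencil pixel inside the sheet
g=cv2.cvtColor(i,cv2.COLOR_BGR2GRAY); r=g[85:175,235:297]; m=(r<95).astype(np.uint8)
n,l,st,ce=cv2.connectedComponentsWithStats(m); k=1+np.argmax(st[1:,4]); ys,xs=np.where(l==k)
yb=ys.max();print('tip px',235+xs[ys>=yb-1].mean(),85+yb,st[k])
u,v=254,159
print('drawn tip',won('pics/w1.png',u,v,.064)); 
print('pyr',won('pics/w1.png',418,199,.064))
P=[won('pics/w1.png',*a) for a in((233,25,.018),(499,95,.018),(451,270,.086),(186,206,.086))];print(np.array(P),[np.linalg.norm(P[j]-P[j-1]) for j in range(4)])
print('cyl top',won('pics/w1.png',54,44,.14))
E
```

```text
tip px 253.8 159 [  8  10  49  65 809]
drawn tip [ 0.448  -0.1495  0.064 ]
pyr [ 0.478  -0.3905  0.064 ]
[[ 0.6042 -0.0587  0.018 ]
 [ 0.6546 -0.4502  0.018 ]
 [ 0.4016 -0.475   0.086 ]
 [ 0.3565 -0.0836  0.086 ]] [np.float64(0.25808255458328294), np.float64(0.3948044037413536), np.float64(0.26311826771766933), np.float64(0.3939864284254103)]
cyl top [0.4974 0.091  0.14  ]
```

View pics/w1c.png

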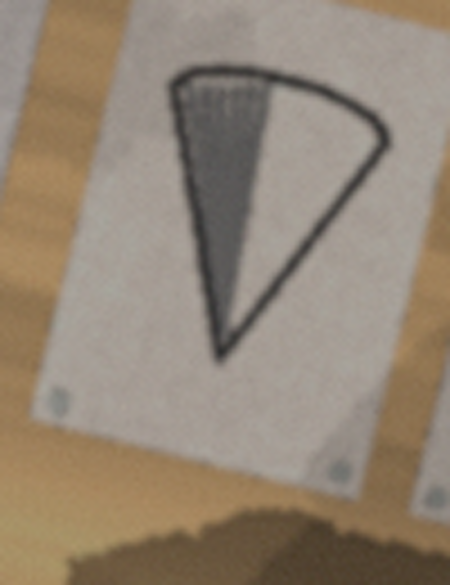

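Emit:
servo_tool(targets="0 0 0 22 -20 0 0; 0 0 0 25 -22 0 0; 0 0 0 25 -22 0 0; 0 0 0 25 -22 0 0; 0 0 0 25 -22 0 0; 0 0 0 20 -18 0 0; 0 0 0 8 -7 0 0; 0 0 0 0 0 0 0")

```text
time: 2.2
tool_pos: [0.54, 0.019, 0.3382]
tcp_rot: [-3.089, -0.54, 0.005]
wrist_force: [-0.1, 0.4, -0.6]
width: 0.001
```

```bash
python3 -c "
from h import *
wshot('pics/w2.png')"
```

```text
2.2 [0.54   0.019  0.3382] [-0.012  0.01   0.    -0.018  0.006 -0.013]
```

View pics/w2.png

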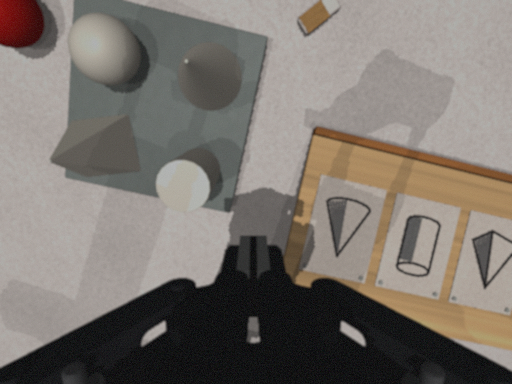

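```bash
python3 - <<'E'
from h import *
np.set_printoptions(precision=4,suppress=True)
i=cv2.imread('pics/w2.png'); c=cv2.resize(i[30:125,160:260],None,fx=6,fy=6,interpolation=cv2.INTER_CUBIC)
cv2.imwrite('pics/w2c.png',cv2.convertScaleAbs(c,alpha=1.8,beta=-60))
print(won('pics/w2.png',186,62,.18)); print('cyl',won('pics/w2.png',183,185,.14)); print('drawn tip',won('pics/w2.png',338,256,.064))
e,d=wray('pics/w2.png',186,62); e2,d2=ray('scene',304.4,189.2)
s=np.linalg.lstsq(np.c_[d,-d2],e2-e,rcond=None)[0];print(e+s[0]*d,e2+s[1]*d2)
E
```

```text
[0.6248 0.116  0.18  ]
cyl [0.4987 0.0919 0.14  ]
drawn tip [ 0.4478 -0.1514  0.064 ]
[0.625  0.1165 0.1781] [0.6245 0.1175 0.1783]
```

View pics/w2c.png

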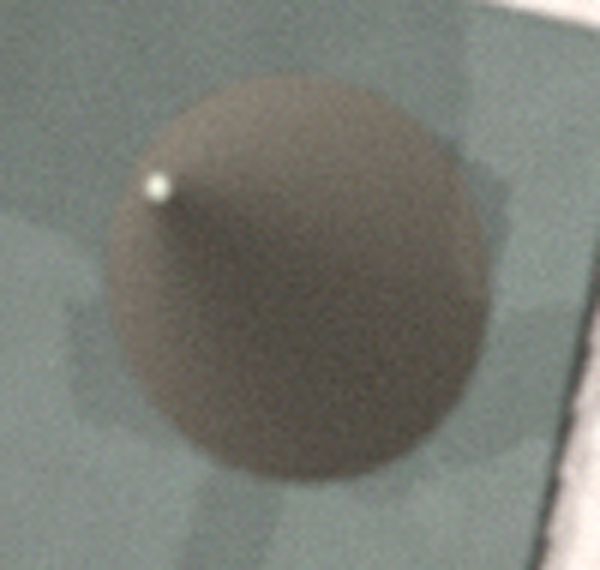

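The crop shows the cone's smooth round body, with a bright apex at (186.2, 61.0) and the base circle centred near (210, 76). I'll check that the apex lies above the base centre.

```bash
python3 - <<'E'
from h import *
np.set_printoptions(precision=4,suppress=True)
print(won('pics/w2.png',186.2,61,.18),won('pics/w2.png',160+299/6,30+278/6,.03))
print(won('pics/w2.png',160+108/6,30+270/6,.03),won('pics/w2.png',160+490/6,30+280/6,.03))
print('to hover-ready',to_tool([.625,.115,.26]).round(1),to_tool([.625,.115,.195]).round(1))
E
```

```text
[0.6257 0.1161 0.18  ] [0.627  0.1162 0.03  ]
[0.6135 0.1586 0.03  ] [0.6417 0.0742 0.03  ]
to hover-ready [113.5 -61.8  78.2] [113.7 -61.4 143.2]
```

Emit:
servo_tool(targets="0 0 0 20 -11 8 0; 0 0 0 24 -13 12 0; 0 0 0 24 -13 12 0; 0 0 0 22 -12 12 0; 0 0 0 14 -8 12 0; 0 0 0 8 -4 8 0; 0 0 0 0 0 0 0; 0 0 0 0 0 0 0")

```text
time: 2.92
tool_pos: [0.6259, 0.0976, 0.2728]
tcp_rot: [3.094, 0.515, -0.009]
wrist_force: [0.6, -0.3, -0.6]
width: -0.0
```

```bash
python3 -c "
from h import *
wshot('pics/w3.png')
print(to_tool([.6257,.1161,.195]).round(1))"
```

```text
2.9167 [0.6259 0.0976 0.2728] [-0.021  0.009  0.014 -0.006 -0.002 -0.007]
[  6.5 -18.   77.7]
```

View pics/w3.png

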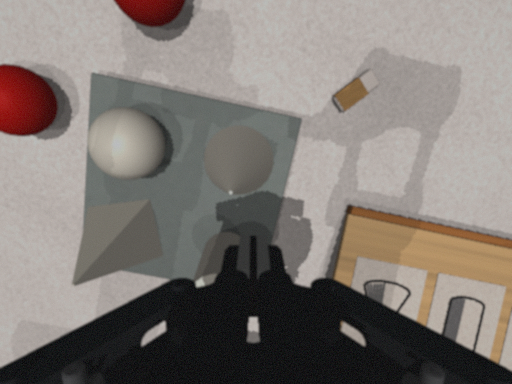

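```bash
python3 - <<'E'
from h import *
i=cv2.imread('pics/w3.png'); c=i[180:205,215:245]; g=cv2.GaussianBlur(cv2.cvtColor(c,cv2.COLOR_BGR2GRAY),(3,3),0)
_,m,_,p=cv2.minMaxLoc(g); p=None or cv2.minMaxLoc(g)[3]; print(p,m)
u,v=215+p[0],180+p[1]; print(u,v,won('pics/w3.png',u,v,.18).round(4))
t=won('pics/w3.png',u,v,.18); print(to_tool([t[0],t[1],.195]).round(1))
E
```

```text
(15, 12) 169.0
230 192 [0.6261 0.1166 0.18  ]
[  7.1 -18.3  77.7]
```

Emit:
servo_tool(targets="0 0 0 4 -9 8 0; 0 0 0 3 -9 10 0; 0 0 0 0 0 10 0; 0 0 0 0 0 10 0; 0 0 0 0 0 10 0; 0 0 0 0 0 8 0; 0 0 0 0 0 0 0; 0 0 0 0 0 0 0")

```text
time: 3.63
tool_pos: [0.6247, 0.1148, 0.2136]
tcp_rot: [3.094, 0.51, -0.005]
wrist_force: [0.8, 0.5, 0.2]
width: -0.002
```

```bash
python3 -c "
from h import *
wshot('pics/w4.png')
print(to_tool([.626,.1163,.195]).round(1))"
```

```text
3.6333 [0.6247 0.1148 0.2136] [ 0.001  0.014  0.024 -0.003 -0.008 -0.001]
[ 2.  -1.1 18.4]
```

View pics/w4.png

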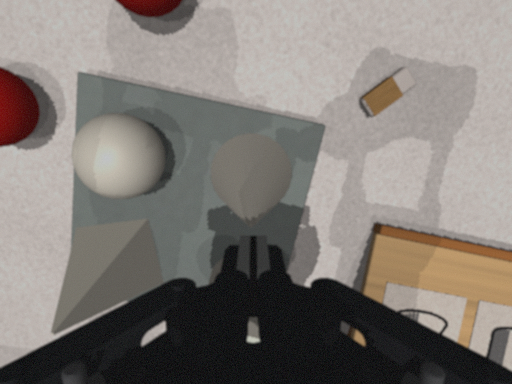

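Emit:
servo_tool(targets="0 0 0 1 0 6 0; 0 0 0 1 -1 6 0; 0 0 0 0 0 5 0; 0 0 0 0 0 0 0; 0 0 0 0 0 0 0")

```text
time: 4.1
tool_pos: [0.6274, 0.1163, 0.1962]
tcp_rot: [3.094, 0.51, -0.001]
wrist_force: [0.1, -0.5, -0.5]
width: 0.001
```

```bash
python3 - <<'E'
from h import *
wshot('pics/w5.png')
print(to_tool([.626,.1163,.195]).round(1))
c=read_camera('scene')['image'][:,:,::-1]; cv2.imwrite('pics/s5.png',cv2.resize(c[120:270,240:400],None,fx=4,fy=4,interpolation=cv2.INTER_CUBIC))
i=cv2.imread('pics/w5.png');cv2.imwrite('pics/w5c.png',cv2.resize(i[180:280,190:310],None,fx=5,fy=5,interpolation=cv2.INTER_CUBIC))
E
```

```text
4.1 [0.6274 0.1163 0.1962] [-0.001  0.009  0.011  0.001 -0.007 -0.   ]
[-1.2 -0.5  1.1]
```

View pics/w5c.png

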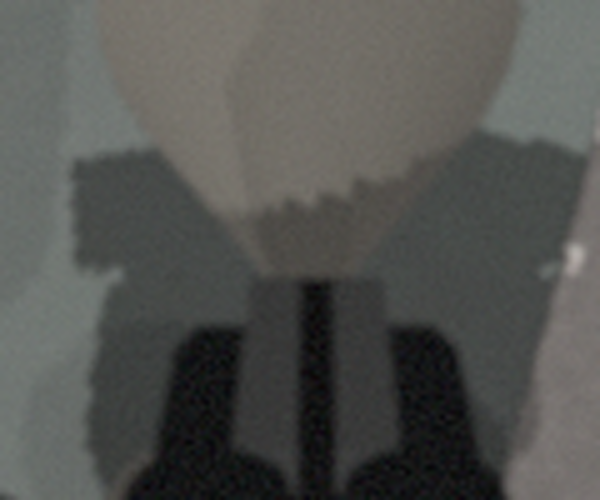

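View pics/s5.png

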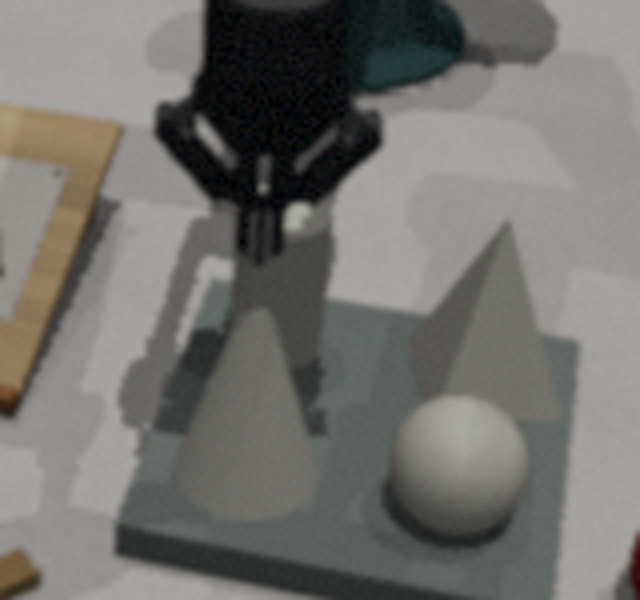

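```bash
python3 - <<'E'
from h import *
c=read_camera('scene')['image'][:,:,::-1]; cv2.imwrite('pics/s6f.png',c)
k=cv2.resize(c[165:215,285:330],None,fx=10,fy=10,interpolation=cv2.INTER_CUBIC); cv2.imwrite('pics/s6.png',cv2.convertScaleAbs(k,alpha=2,beta=-60))
E
```

```text
(no output)
```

View pics/s6.png

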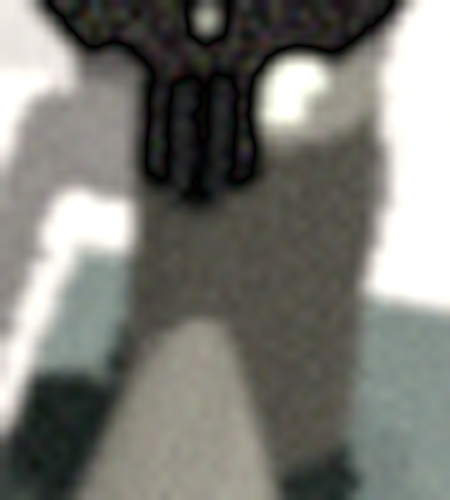

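Emit:
servo_tool(targets="0 0 0 0 0 0 0; 0 0 0 0 0 0 0; 0 0 0 0 0 0 0; 0 0 0 0 0 0 0; 0 0 0 0 0 0 0; 0 0 0 0 0 0 0; 0 0 0 0 0 0 0; 0 0 0 0 0 0 0")

```text
time: 4.92
tool_pos: [0.6284, 0.1164, 0.1983]
tcp_rot: [3.094, 0.509, 0.004]
wrist_force: [0.4, -0.9, 0.3]
width: -0.003
```

Emit:
servo_tool(targets="0 0 0 -1 0 1.5 0; 0 0 0 -0.5 0 1 0; 0 0 0 0 0 0 0; 0 0 0 0 0 0.5 0; 0 0 0 0 0 0 0; 0 0 0 0 0 0.5 0; 0 0 0 0 0 0 0; 0 0 0 0 0 0 0")

```text
time: 5.58
tool_pos: [0.6266, 0.1157, 0.194]
tcp_rot: [3.094, 0.509, 0.003]
wrist_force: [0.2, 0.5, -0.4]
width: 0.003
```

Emit:
servo_tool(targets="0 0 0 0 0 -0.5 0; 0 0 0 0 0 -0.5 0; 0 0 0 0 0 0 0; 0 0 0 0 0 0 0; 0 0 0 0 0 0 0; 0 0 0 0 0 0 0; 0 0 0 0 0 0 0; 0 0 0 0 0 0 0")

```text
time: 6.25
tool_pos: [0.6268, 0.1158, 0.1954]
tcp_rot: [3.094, 0.509, 0.003]
wrist_force: [-0.2, -0.2, -0.0]
width: -0.001
```

Emit:
servo_tool(targets="0 0 0 0 0 0 0; 0 0 0 0 0 0 0; 0 0 0 0 0 0 0; 0 0 0 0 0 0 0; 0 0 0 0 0 0 0; 0 0 0 0 0 0 0; 0 0 0 0 0 0 0; 0 0 0 0 0 0 0")

```text
time: 6.92
tool_pos: [0.6267, 0.1158, 0.1953]
tcp_rot: [3.094, 0.51, 0.003]
wrist_force: [0.4, -0.2, -0.0]
width: 0.004
```

Emit:
servo_tool(targets="0 0 0 0 0 0 0; 0 0 0 0 0 0 0; 0 0 0 0 0 0 0; 0 0 0 0 0 0 0; 0 0 0 0 0 0 0; 0 0 0 0 0 0 0; 0 0 0 0 0 0 0; 0 0 0 0 0 0 0")

```text
time: 7.58
tool_pos: [0.6267, 0.1158, 0.1953]
tcp_rot: [3.094, 0.509, 0.003]
wrist_force: [-0.1, -0.3, -0.7]
width: -0.0
```

Emit:
servo_tool(targets="0 0 0 0 0 0 0; 0 0 0 0 0 0 0; 0 0 0 0 0 0 0; 0 0 0 0 0 0 0; 0 0 0 0 0 0 0; 0 0 0 0 0 0 0; 0 0 0 0 0 0 0; 0 0 0 0 0 0 0")

```text
time: 8.25
tool_pos: [0.6267, 0.1158, 0.1953]
tcp_rot: [3.094, 0.509, 0.003]
wrist_force: [0.6, 0.2, 0.3]
width: -0.001
```

Emit:
servo_tool(targets="0 0 0 0 0 -10 0; 0 0 0 0 0 -22 0; 0 0 0 0 0 -28 0; 0 0 0 0 0 -28 0; 0 0 0 0 0 -20 0; 0 0 0 0 0 -6 0; 0 0 0 0 0 0 0")

```text
time: 8.83
tool_pos: [0.6249, 0.1163, 0.3153]
tcp_rot: [3.094, 0.509, -0.003]
wrist_force: [-0.5, 0.1, -0.2]
width: 0.001
```

```bash
python3 - <<'E'
from h import *
wshot('pics/w7.png'); print(bot.read_state()['wrist_force'])
print(to_tool([.448,-.150,.30]).round(1))
c=read_camera('scene')['image'][:,:,::-1]; cv2.imwrite('pics/s7.png',c)
E
```

```text
8.8333 [0.6249 0.1163 0.3153] [-0.001 -0.016 -0.021 -0.001  0.002  0.001]
[ 0.15256676 -0.42802903  0.50773537]
[-252.9  195.4   16.6]
```

View pics/s7.png

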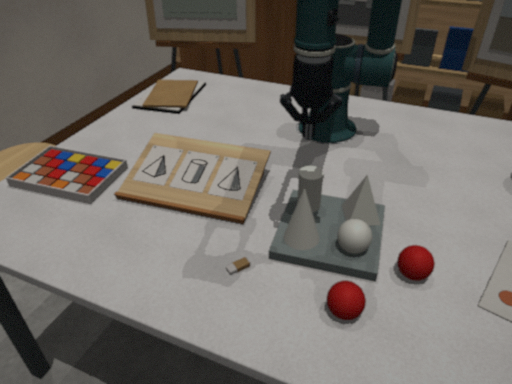

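The solids are unmoved, with the cone tip still at (305,189). Next is the drawing, travelling at z≈0.31.

Emit:
servo_tool(targets="0 0 0 -24 19 0 0; 0 0 0 -30 23 0 0; 0 0 0 -32 24 0 0; 0 0 0 -32 24 0 0; 0 0 0 -32 24 0 0; 0 0 0 -32 24 0 0; 0 0 0 -30 23 2 0; 0 0 0 -20 16 2 0")

```text
time: 9.6
tool_pos: [0.4503, -0.1284, 0.2929]
tcp_rot: [-3.094, -0.528, 0.047]
wrist_force: [0.7, -0.4, -0.6]
width: 0.001
```

```bash
python3 - <<'E'
from h import *
print(to_tool([.448,-.150,.30]).round(1))
E
```

```text
[-9.6 19.6 -7. ]
```

Emit:
servo_tool(targets="0 0 0 -4 8 12 0; 0 0 0 -4 8 15 0; 0 0 0 -2 4 15 0; 0 0 0 0 0 15 0; 0 0 0 0 0 15 0; 0 0 0 0 0 8 0; 0 0 0 0 0 0 0; 0 0 0 0 0 0 0")

```text
time: 10.27
tool_pos: [0.4347, -0.1519, 0.1936]
tcp_rot: [-3.084, -0.512, 0.075]
wrist_force: [0.6, 0.3, 0.0]
width: 0.004
```

```bash
cat >> h.py <<'E'
def level():
    s=bot.read_state(); Rt=R.from_rotvec(s['tcp_rot']); z=Rt.inv().apply([0,0,-1])
    print('tilt deg',np.degrees(np.arccos(z[2])),'turn in tool',np.cross([0,0,1],z).round(4))
E
python3 - <<'E'
from h import *
level(); wshot('pics/w8.png'); print(to_tool([.448,-.150,.080]).round(1))
E
```

```text
tilt deg 2.854692392189956 turn in tool [-0.0221  0.0446  0.    ]
10.2667 [ 0.4347 -0.1519  0.1936] [ 0.009  0.024  0.026  0.004 -0.012  0.004]
[ 18.3   5.1 112.8]
```

View pics/w8.png

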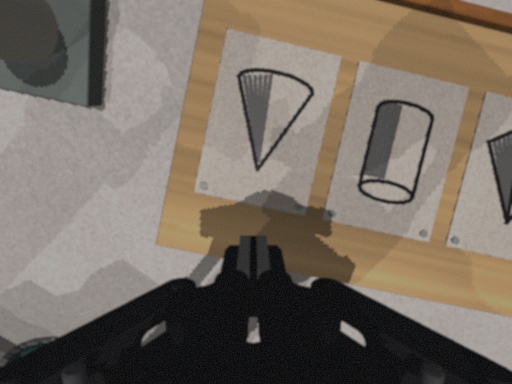

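Emit:
servo_tool(targets="-0.011 0.022 0 5 2 10 0; -0.011 0.022 0 6 2 12 0; 0 0 0 4 0 12 0; 0 0 0 2 0 12 0; 0 0 0 0 0 0 0; 0 0 0 0 0 0 0")

```text
time: 10.82
tool_pos: [0.4576, -0.15, 0.1514]
tcp_rot: [3.093, 0.518, 0.017]
wrist_force: [0.3, -0.5, -0.4]
width: 0.003
```

```bash
python3 - <<'E'
from h import *
print(won('pics/w8.png',258,169.5,.064))
level(); wshot('pics/w9.png'); print(to_tool([.448,-.150,.080]).round(1))
E
```

```text
[ 0.44737791 -0.14983157  0.064     ]
tilt deg 0.6778228950804498 turn in tool [ 0.007  -0.0095  0.    ]
10.8167 [ 0.4576 -0.15    0.1514] [ 0.007  0.009  0.001  0.002 -0.001  0.002]
[-9.7 -3.6 71.3]
```

View pics/w9.png

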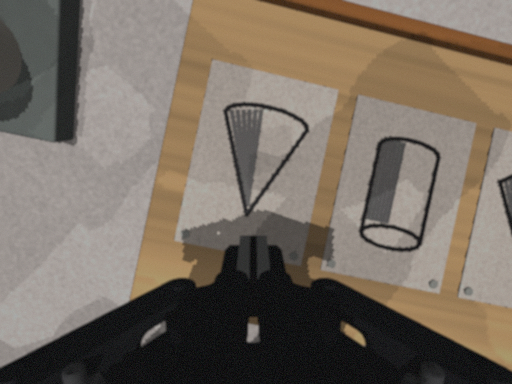

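Tip at (247.5,213). The target stays at (0.4477,−0.150), so I'll align and descend partway.

Emit:
servo_tool(targets="0.004 -0.005 0 -4 -1 8 0; 0 0 0 -3 -1 10 0; 0 0 0 -2 -1 10 0; 0 0 0 0 0 10 0; 0 0 0 0 0 6 0; 0 0 0 0 0 0 0; 0 0 0 0 0 0 0")

```text
time: 11.45
tool_pos: [0.4485, -0.1509, 0.1055]
tcp_rot: [3.095, 0.518, 0.012]
wrist_force: [0.6, -0.2, 0.0]
width: 0.0
```

```bash
python3 - <<'E'
from h import *
print(won('pics/w9.png',247.5,213.5,.064))
level(); wshot('pics/w10.png'); print(to_tool([.4476,-.150,.080]).round(1))
E
```

```text
[ 0.44818117 -0.14958856  0.064     ]
tilt deg 0.4974445840900412 turn in tool [ 0.0052 -0.0069  0.    ]
11.45 [ 0.4485 -0.1509  0.1055] [-0.002  0.013  0.016 -0.001 -0.01  -0.001]
[-0.6 -1.2 25.4]
```

View pics/w10.png

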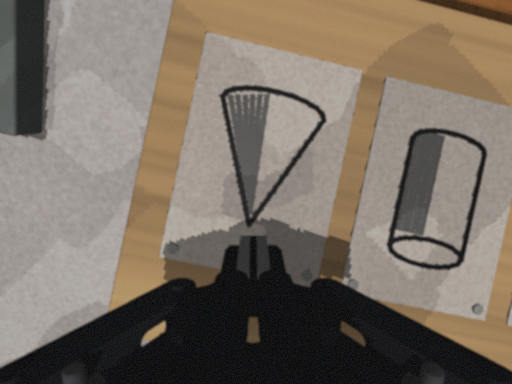

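Emit:
servo_tool(targets="0.004 -0.005 0 0 -1 6 0; 0 0 0 0 0 7 0; 0 0 0 0 0 6 0; 0 0 0 0 0 4 0; 0 0 0 0 0 0 0; 0 0 0 0 0 0 0")

```text
time: 12.0
tool_pos: [0.4492, -0.1502, 0.0808]
tcp_rot: [3.097, 0.518, 0.004]
wrist_force: [-0.1, -0.2, -0.0]
width: -0.002
```

```bash
python3 - <<'E'
from h import *
print(won('pics/w10.png',250,224,.064))
level(); wshot('pics/w11.png'); print(to_tool([.448,-.150,.080]).round(1))
c=read_camera('scene')['image'][:,:,::-1]
a=cv2.resize(c[130:220,170:270],None,fx=4,fy=4,interpolation=cv2.INTER_CUBIC)
i=cv2.imread('pics/w11.png'); b=cv2.resize(i[190:280,200:300],None,fx=4,fy=4,interpolation=cv2.INTER_CUBIC)
cv2.imwrite('pics/s11.png',np.hstack([a,b]))
E
```

```text
[ 0.44768894 -0.14969459  0.064     ]
tilt deg 0.17606735576828145 turn in tool [ 0.0017 -0.0025  0.    ]
12.0 [ 0.4492 -0.1502  0.0808] [ 0.     0.009  0.006 -0.001 -0.006  0.   ]
[-1.  -0.4  0.7]
```

View pics/s11.png

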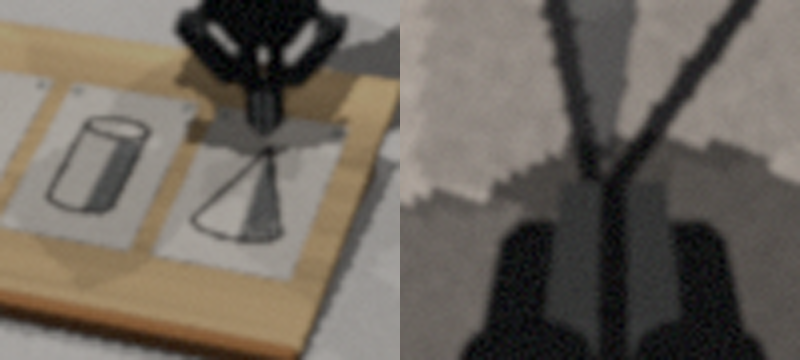

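Emit:
servo_tool(targets="0 0 0 -0.5 0 0.5 0; 0 0 0 -0.5 0 0.3 0; 0 0 0 0 0 0 0; 0 0 0 0 0 0 0; 0 0 0 0 0 0 0; 0 0 0 0 0 0 0; 0 0 0 0 0 0 0; 0 0 0 0 0 0 0")

```text
time: 12.77
tool_pos: [0.4494, -0.151, 0.0817]
tcp_rot: [3.096, 0.518, 0.009]
wrist_force: [-0.1, 0.8, 0.5]
width: 0.001
```

```bash
python3 - <<'E'
from h import *
f,cx,cy,e,o=CAM['scene']
for p in([.448,-.1497,.064],[.448,-.1497,.080]):
    q=R.from_rotvec(o).inv().apply(np.array(p)-e); print(cx+f*q[0]/-q[2],cy-f*q[1]/-q[2])
E
```

```text
236.48559240557267 166.26865098155233
236.260992704127 161.7676837460769
```

Emit:
servo_tool(targets="0 0 0 -0.5 -1 0.7 0; 0 0 0 -0.5 -1 0.7 0; 0 0 0 0 0 0.3 0; 0 0 0 0 0 0 0; 0 0 0 0 0 0 0; 0 0 0 0 0 0 0; 0 0 0 0 0 0 0; 0 0 0 0 0 0 0")

```text
time: 13.43
tool_pos: [0.4475, -0.1492, 0.0797]
tcp_rot: [3.096, 0.518, 0.009]
wrist_force: [0.7, 0.2, -0.2]
width: -0.0
```

Emit:
servo_tool(targets="0 0 0 0 0 0 0; 0 0 0 0 0 0 0; 0 0 0 0 0 0 0; 0 0 0 0 0 0 0; 0 0 0 0 0 0 0; 0 0 0 0 0 0 0; 0 0 0 0 0 0 0; 0 0 0 0 0 0 0")

```text
time: 14.1
tool_pos: [0.4476, -0.1493, 0.0798]
tcp_rot: [3.096, 0.518, 0.009]
wrist_force: [0.7, -0.7, -0.7]
width: 0.002
```

```bash
python3 - <<'E'
from h import *
level(); wshot('pics/w12.png')
c=read_camera('scene')['image'][:,:,::-1]
a=cv2.resize(c[145:185,215:260],None,fx=9,fy=9,interpolation=cv2.INTER_CUBIC)
i=cv2.imread('pics/w12.png'); b=cv2.resize(i[210:250,230:275],None,fx=8.9,fy=9,interpolation=cv2.INTER_CUBIC)
cv2.imwrite('pics/s12.png',np.hstack([a,b[:360]]))
E
```

```text
tilt deg 0.36957508933762023 turn in tool [ 0.0039 -0.0051  0.    ]
14.1 [ 0.4476 -0.1493  0.0798] [-0.002  0.    -0.001  0.001  0.     0.001]
```

View pics/s12.png

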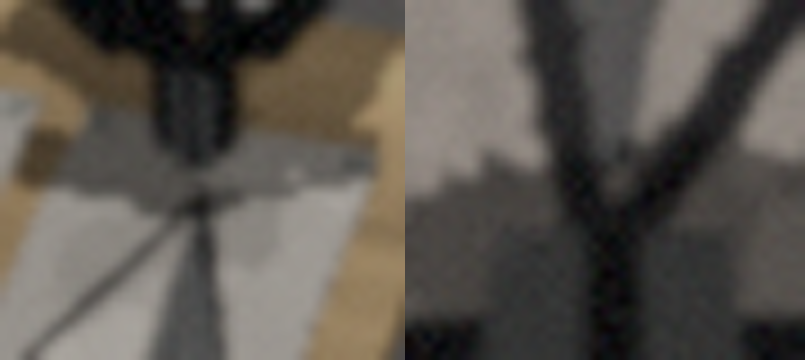

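The left crop shows the fingertips centred at (197,165) just above the drawn tip at (200,200), a gap of about 4 pixels or 14 mm. In the wrist crop the tip is centred on the fingers. I'll hold on for another 2 s.

Emit:
servo_tool(targets="0 0 0 0 0 0 0; 0 0 0 0 0 0 0; 0 0 0 0 0 0 0; 0 0 0 0 0 0 0; 0 0 0 0 0 0 0; 0 0 0 0 0 0 0; 0 0 0 0 0 0 0; 0 0 0 0 0 0 0")

```text
time: 14.87
tool_pos: [0.4476, -0.1493, 0.0798]
tcp_rot: [3.096, 0.518, 0.009]
wrist_force: [0.1, -0.0, -0.1]
width: 0.003
```

Emit:
servo_tool(targets="0 0 0 0 0 0 0; 0 0 0 0 0 0 0; 0 0 0 0 0 0 0; 0 0 0 0 0 0 0; 0 0 0 0 0 0 0; 0 0 0 0 0 0 0; 0 0 0 0 0 0 0; 0 0 0 0 0 0 0")

```text
time: 15.53
tool_pos: [0.4476, -0.1493, 0.0798]
tcp_rot: [3.096, 0.518, 0.009]
wrist_force: [0.1, 0.2, -0.2]
width: -0.001
```

Emit:
servo_tool(targets="0 0 0 0 0 0 0; 0 0 0 0 0 0 0; 0 0 0 0 0 0 0; 0 0 0 0 0 0 0; 0 0 0 0 0 0 0; 0 0 0 0 0 0 0; 0 0 0 0 0 0 0; 0 0 0 0 0 0 0")

```text
time: 16.2
tool_pos: [0.4476, -0.1493, 0.0797]
tcp_rot: [3.096, 0.518, 0.009]
wrist_force: [0.1, 0.1, -0.1]
width: 0.003
```

Emit:
servo_tool(targets="0 0 0 0 0 -12 0; 0 0 0 0 0 -25 0; 0 0 0 0 0 -35 0; 0 0 0 0 0 -38 0; 0 0 0 0 0 -38 0; 0 0 0 0 0 -38 0; 0 0 0 0 0 -38 0; 0 0 0 0 0 -38 0")

```text
time: 16.87
tool_pos: [0.4387, -0.1459, 0.3397]
tcp_rot: [-3.088, -0.516, 0.028]
wrist_force: [1.1, -0.4, -0.7]
width: 0.002
```

Emit:
servo_tool(targets="0 0 0 0 0 -30 0; 0 0 0 0 0 -20 0; 0 0 0 0 0 -8 0; 0 0 0 0 0 0 0; 0 0 0 0 0 0 0; 0 0 0 0 0 0 0; 0 0 0 0 0 0 0; 0 0 0 0 0 0 0")

```text
time: 17.53
tool_pos: [0.4411, -0.1468, 0.4066]
tcp_rot: [-3.094, -0.517, 0.012]
wrist_force: [-0.6, 0.7, -0.3]
width: 0.001
```

```bash
python3 - <<'E'
from h import *
s=bot.read_state(); print(s['time'],s['tool_pos'],s['joint_vel'].round(3),s['wrist_force'])
print(np.linalg.norm(s['tool_pos']-[.626,.116,.18]),np.linalg.norm(s['tool_pos']-[.448,-.15,.064]))
cv2.imwrite('pics/s13.png',read_camera('scene')['image'][:,:,::-1])
E
```

```text
17.5333 [ 0.44107672 -0.14684341  0.40663681] [-0.001  0.011  0.035  0.001 -0.007 -0.001] [-0.60937939  0.73425758 -0.31765634]
0.3932524916340081 0.3427212830281942
```

View pics/s13.png

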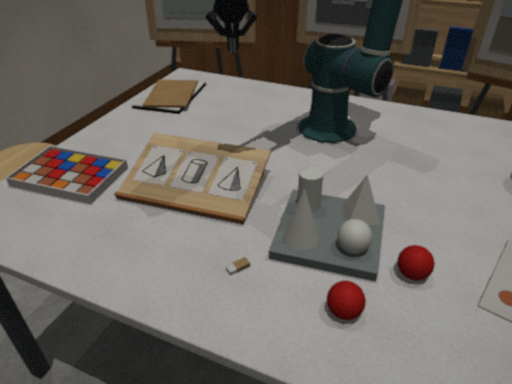

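The hand is well clear, 0.39 m and 0.34 m from the two tips, and nothing in the scene has moved. I'm handing the job in.

```bash
python3 -c "
from workcell import finish_job
print(finish_job())"
```

```text
the job is handed in; nothing more can be done
None
```

I pointed at both tips in the order asked, lifted the hand clear and handed the job in at about 17.5 s. No verdict was reported.

- **Real cone:** With closed fingers I held about 15 mm above the tip, measured at (0.626, 0.116, 0.180). The hold lasted from 4.1 to 8.25 s. It drifted 2 to 4 mm until about 5.6 s while I corrected it. From 6.25 s to the end it was steady to about 0.1 mm.
- **Drawn cone:** I held about 16 mm above the tip of the drawing with the curved base line, measured at (0.448, -0.150, 0.064). The hold lasted from about 12.0 to 16.2 s, and from 13.4 s on it was steady to about 0.1 mm.
- **Finish:** The last state put the fingertips 0.39 m and 0.34 m from the two tips. Wrist force never read more than about 1.3 N, and the last picture showed every object in its place.

**Disagreements between checks:**
- The scene camera's absolute positions differed from the top and wrist views by up to about 10 mm. I relied on the wrist camera and used the scene view only for relative gaps.
- The scene view put the gap over the real cone at about 11 to 12 mm, against 15 to 16 mm from the arm's own position. Both are within the centimetre or two asked for. The cone's tip was in the gripper's shadow in that view, so I used its row from the first picture.

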